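# Knock a stuck shortbread out of its mould

### The arm

A 6-joint arm with a two-finger parallel gripper is mounted at the origin on the work surface. World frame = base frame: x ahead of the robot, y to its left, z up, the work surface at z = 0. Lengths are in m, angles in rad, forces in N, time in s.
With the tool pointing down it reaches from about 0.3 to 0.85 m from the base axis. Payload 4.2 kg.
Tool frame: the origin (TCP) lies midway between the tips of the shut fingers; the grasp point (between the pads) lies 19 mm behind it; z points along the fingers, y is the line along which they close (so a half turn about z gives the same grasp; the last joint's range is limited). The gripper opens to 91 mm and grips with 3 to 60 N. Pads are 32 mm wide; open, the fingers measure 118 mm over their backs; the gripper's body (76 mm by 178 mm) begins 60 mm behind the grasp point.
Start: joints at [-1.159, 0.32, 1.565, -0, 1.257, -0.02], TCP at [0.241, -0.522, 0.214] pointing down, gripper open.
Joint ranges: [-3.11, 3.11], [-0.84, 2.01], [0.21, 2.61], [-1.34, 4.49], [0.05, 2.63], [-2.56, 2.56]. Speed limits (rad/s): [2.57, 2.57, 3.14, 3.14, 3.14, 3.14].

### API

Orientations are given as a 3x3 rotation matrix whose columns are the frame's x, y, z axes.
In Python, from bench import manip gives the robot as it stands.
- The arm moves only by the tool carry_out, never from a script. Its argument "motion" is a list of rows, each a list of 3 entries, a list of its own where there are three numbers: the turn, a rotation vector about the tool's x, y, z in units of 60 degrees (1.0 is 60 degrees), then the shift along the tool's x, y, z in units of 0.25 m (1.0 is 0.25 m), then the closure, from -1 (fully open) to 1 (shut). In form: [[[wx, wy, wz], [dx, dy, dz], gripper], ...]. A call has 1 to 8 rows; each row is the pose to reach, as a shift and turn from the pose commanded when the call began, along the tool's axes at that moment; what a row does not reach only later rows make up. A row lasts 1/12 s, in which the tool goes at most 41.7 mm and 7.16 degrees, less where a joint would pass 70% of its speed; a pose out of reach is approached as far as the arm can. A call with a number of a shift or a turn outside -1 to 1 is refused whole. A call with a gripper value outside its range is refused whole. The fingers move at their own pace and stop on an object; the grip force is fixed at half the most. Time passes only in rows, so rows that repeat a pose let the fingers close. It gives the time, the measured TCP pose, the force, the opening and the grip force at its end, in the units of the state.
- manip.state(): the state, without advancing time (a new reading comes with each control period).
- manip.snapshot(name): name is "scene" or "top" or "wrist"; returns (picture, depth): 400x640x3 uint8, red, green, blue; 400x640 float32, m along the optical axis (not along the pixel's ray), 0 where there is no reading.
- manip.camera_info(name): a dict with "intrinsics" (3x3 intrinsics, pixels), "R" (3x3) and "t" (3): a world point X has camera coordinates R X + t. Camera axes: x right, y down, z forward; pixel columns grow to the right and rows downward; lengths in m; the calibration is good to about 2 mm. A picture is of the moment at which its call begins: read the wrist's pose just before it. camera_info takes no time and is no camera call; for the wrist camera it gives the pose at the moment of the call.
- manip.hand_in(): hands the job in; it is judged then, once.
The state is a dict: "t": time; "q": joint angles; "qd": joint speeds; "effort": joint torques, N m; "tcp_pos": TCP position; "tcp_rot": TCP orientation; "ft_force": force on the tool from outside, world axes, zero at the start; "torque": the same for the moment, N m; "opening": finger opening in m; "grip_force": force on a finger pad.
Only numpy, scipy, OpenCV 4.12 (cv2) and the standard library are available. Lean on these libraries where they do the work, as an engineer would, in place of code of your own. Each camera call takes 0.05 s, during which the arm holds its last target. There are 200 camera calls.

### The job

A hard-baked shortbread is stuck in the mould that sits in the knockout stand, and the mould is not yet all the way in. Slide the mould home against the stop at the back, then press the stand's lever slowly down until it rests firmly on its stop block, so that the rod comes up through the hole in the mould and pushes the shortbread out. Lift the shortbread off, lay it flat on the empty front half of the wire cooling rack, and leave the mould in the stand; force nothing, do not drop the shortbread, and leave everything else where it is.

Things in the scene. Friction and masses are not known exactly. Their poses are not given: they have to be found in the camera images.
- stand: Bench knockout stand, fixed: grey base 200 x 120 mm, four posts, aluminium table 185 (x) x 130 (y) mm whose top is 96 mm above the bench and whose front edge is at x = -115 mm. Origin on the bench under the rod's axis; x points to the back of the stand (away from the robot), y to its left, z up. Over the table run two guide rails, and a lever sticks out at the front.
- stop_face (a point): Middle of the front face of the steel stop bar across the back of the stand's table (18 mm high): 50 mm behind the rod's axis, 9 mm above the table; axes as the stand's. The mould's foot comes against it. The two undercut rails run along x from here 135 mm forward; their lips hold the foot down, reach in to y = +-44 mm and end 14.5 mm above the table.
- rod_tip (a point): Centre of the flat upper end of the upright steel knockout rod, 14 mm diameter. It starts 2 to 8 mm below the stand's table top and rises with the lever, 65 mm per radian, to 17 to 24 mm above the pocket floor of a mould that is home (8 mm higher above the table). If the mould is more than about 2 mm off home, the rod jams under its foot.
- lever_handle (a point): Centre of the lever's black grip bar, 20 mm in diameter and 86 mm long, along the stand's y, about 190 mm in front of the rod, 102 to 115 mm above the bench at the start. Pressed down it moves on a circle about lever_pivot (radius 136 mm, in the stand's x-z plane) through 0.43 to 0.6 rad, until the lever meets the stop block, 31 to 46 mm above the bench. It stays where it is left.
- lever_pivot (a point): The lever's pivot axis (along the stand's y), 65 mm in front of the rod's axis, 60 mm above the bench; axes as the stand's. At the grip the lever resists with about 3 N of friction, an oil damper (about 16 N at 0.1 m/s, in proportion to speed) and, while the shortbread comes loose, 4 to 12 N more. Over 30 N forces it.
- stop_block: Dark steel stop block, 24 (x) x 66 (y) mm, 16 to 23 mm high, loose in a seat on the base under the lever, at the front of the stand: three steps along y, of unlike height. The step that is set under the lever ends its travel, so the end has to be felt. Origin under its centre. Leave it as it is set.
- mould_mid (a point): Cast aluminium mould, loose in the stand's rails (the spare one lies on the bench), 450 g: square foot 100 x 100 x 8 mm, on it a round cup 72 mm in outside diameter, its rim 34 mm above the foot's underside. The point is on the cup's axis, 17 mm above the foot's underside; x to the stand's back. Home is with its axis over the rod; it starts 30 to 55 mm short. Over 30 N of push forces it.
- mould_rim (a point): Centre of the mouth of that mould's pocket, at the rim: the pocket is 51.5 mm in diameter and 26 mm deep, its floor 8 mm thick with an 18 mm hole in the middle for the rod.
- biscuit_mid (a point): Hard shortbread, a disc 50 mm in diameter and 24 mm thick, 45 g, stuck in the mould's pocket with its top 2 mm below the rim. The point is at its centre. With the lever fully down it stands loose on the rod, 15 to 22 mm of its height above the rim. It cracks when squeezed with more than 35 N.
- rack: Wire cooling rack, fixed, 180 (x) x 240 (y) mm, flat top 26 mm above the bench. Origin under its centre on the bench; x points to its back, away from the robot. It changes places with the scale between left and right.
- rack_free (a point): Centre of the empty front half of the rack, on its top surface, 40 mm in front of the rack's centre; axes as the rack's.
- biscuit_a_mid (a point): Centre of a shortbread of the same size, cooling on the back half of the rack; leave it.
- biscuit_b_mid (a point): Centre of another such shortbread on the back half of the rack; leave it.
- mould_spare_mid (a point): Centre (17 mm up) of a second, empty mould of the same shape lying on the bench near the robot; leave it.
- palette_knife_grip (a point): Handle of a palette knife, 280 mm long, lying on the bench; leave it.
- brush_grip (a point): Handle of a pastry brush, 200 mm long, lying behind the stand; leave it.
- sugar_jar: White jar, 80 mm diameter, 120 mm high, standing behind the stand; origin under its base; leave it.
- spray: Spray bottle, 60 mm diameter, 178 mm high, at the back; origin under its base; leave it.
There are look-alikes about, which are no part of the job. What is shaped like the part that bears mould_mid but blue or purple is not meant. What is shaped like the part that bears biscuit_mid but red is not meant.

How it is judged:
By the outcome, as a careful person would: the job done as asked, in the order asked, and still so for the second after the job is handed in, with the robot touching nothing.
It also fails if it takes over 72 s, if anything falls off the work surface, if the arm or the gripper's body presses on something with over 40 N, if the wrist force passes 120 N, or if a joint passes its speed limit or range.

## Working session

There is one attempt and no reset: what is moved stays moved. The work goes in short steps, Python scripts to look and compute and a tool call to move; the robot and the scene stay as the last step left them, time stands still between calls to the robot, and variables do not carry over. Pictures are saved under pics/ and viewed, at most 10 in all, crops included, and the job is handed in when it is done.

Besides the shell and the picture viewer there is one more tool, called after "Call:" by a JSON object that holds its "method" and its "body", one argument or row to a line. carry_out: Moves the arm, as the interface text tells. Its arguments: {"type":"object","properties":{"motion":{"type":"array"}},"required":["motion"]}

```bash
ls; mkdir -p pics
python3 - <<'E'
from bench import manip
import cv2,numpy as np
s=manip.state();print(s['t'],s['tcp_pos'],s['tcp_rot'],s['opening'])
for n in("scene","top"):
    p,d=manip.snapshot(n);np.savez(f"pics/{n}0.npz",p=p,d=d,**manip.camera_info(n))
    cv2.imwrite(f"pics/{n}0.png",p[:,:,::-1]);c=manip.camera_info(n);print(n,c,(d>0).mean())
E
```

```text
pics
0.0 [ 0.24043046 -0.52174587  0.2131236 ] [[ 9.08226631e-01  4.18478088e-01 -6.90945967e-04]
 [ 4.18478653e-01 -9.08225123e-01  1.65638510e-03]
 [ 6.56263818e-05 -1.79351919e-03 -9.99998389e-01]] 0.09082282088354043
scene {'intrinsics': array([[411.65350266,   0.        , 322.79667399],
       [  0.        , 411.65350266, 204.22208009],
       [  0.        ,   0.        ,   1.        ]]), 'R': array([[ 0.21340496,  0.97689755,  0.01138003],
       [ 0.56311337, -0.11347766, -0.81855125],
       [-0.79834933,  0.18109114, -0.57432077]]), 't': array([-0.11622388, -0.2413248 ,  1.66727135])} 0.99590234375
top {'intrinsics': array([[459.99403572,   0.        , 314.6845679 ],
       [  0.        , 459.99403572, 202.76485448],
       [  0.        ,   0.        ,   1.        ]]), 'R': array([[ 1.31859705e-02, -9.99907205e-01,  3.42222224e-03],
       [-9.75731693e-01, -1.36151452e-02, -2.18545854e-01],
       [ 2.18572168e-01, -4.57431509e-04, -9.75820679e-01]]), 't': array([-0.00938042,  0.59385722,  1.0856558 ])} 0.99599609375
```

View pics/scene0.png

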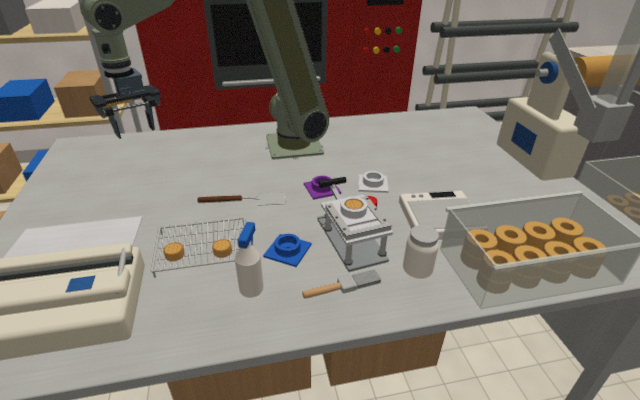

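View pics/top0.png

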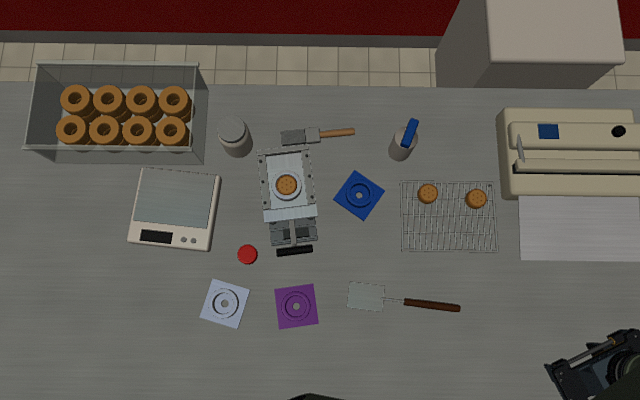

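The top view shows the stand at (287,190) with a light mould and tan shortbread at (287,184), and the lever grip at (295,251). The rack is at (448,216), with its two biscuits on the back half at (428,193) and (476,198).
Mould candidates are the stand (287,184), spare (224,303), blue (359,195) and purple (296,306). Only the grey one in the rails fits. The red disc at (247,254) is a decoy.

```bash
cat > h.py <<'E'
import numpy as np,cv2
def load(f):
    z=np.load(f);return z
def world(z,u,v,d):
    K=z['intrinsics'];c=np.stack([(u-K[0,2])/K[0,0]*d,(v-K[1,2])/K[1,1]*d,d],-1)
    return (c-z['t'])@z['R']
def cloud(z):
    v,u=np.mgrid[:400,:640];return world(z,u.astype(float),v.astype(float),z['d'].astype(float))
def ray(z,u,v,h):
    a=world(z,np.float64(u),np.float64(v),np.float64(1));o=-z['R'].T@z['t'];return o+(a-o)*(h-o[2])/(a[2]-o[2])
def blobs(m,mn=15):
    n,l,s,c=cv2.connectedComponentsWithStats(m.astype(np.uint8));return [(i,s[i,4],c[i].round(1)) for i in range(1,n) if s[i,4]>=mn],l
E
python3 - <<'E'
from h import *
for n in("top","scene"):
    z=load(f"pics/{n}0.npz");P=cloud(z);hsv=cv2.cvtColor(z['p'],cv2.COLOR_RGB2HSV)
    H,S,V=[hsv[...,i].astype(int) for i in range(3)]
    X=P[...,0];Y=P[...,1];Z=P[...,2]
    roi=(X>.25)&(X<.75)&(Y>-.5)&(Y<.3)
    print(n,'orange')
    b,l=blobs(roi&(H>8)&(H<25)&(S>90)&(V>90)&(Z>.02)&(Z<.16),20)
    for i,a,c in b: q=P[l==i];print(a,c,q.mean(0).round(4),np.median(q[:,2]).round(4))
    print('black')
    b,l=blobs(roi&(V<60)&(Z>.07)&(Z<.14),20)
    for i,a,c in b:
        q=P[l==i];w,v=np.linalg.eigh(np.cov(q[:,:2].T));print(a,c,q.mean(0).round(4),q[:,2].max().round(4),v[:,1].round(3),q.min(0).round(3),q.max(0).round(3))
    # stand table and rack
    m=roi&(Y>-.12)&(Y<.2)&(X>.4)
    for lo,hi in((.09,.1),(.1,.118),(.125,.136)):
        mm=m&(Z>lo)&(Z<hi)&(S<60);q=P[mm];r=cv2.minAreaRect((q[:,:2]*1000).astype(np.float32));print(lo,mm.sum(),np.round(r[0],1),np.round(r[1],1),r[2],np.median(q[:,2]).round(4))
    mm=(Z>.018)&(Z<.03)&(X>.4)&(X<.68)&(Y>-.5)&(Y<-.16)
    q=P[mm];r=cv2.minAreaRect((q[:,:2]*1000).astype(np.float32));print('rack',mm.sum(),np.round(r[0],1),np.round(r[1],1),r[2],np.percentile(q[:,2],[10,50,90]).round(4))
z=load("pics/top0.npz");cv2.imwrite("pics/c1.png",cv2.resize(z['p'][130:270,230:370,::-1],None,fx=4,fy=4,interpolation=cv2.INTER_CUBIC))
E
```

```text
top orange
274 [286.  184.7] [0.6232 0.0676 0.1282] 0.1282
251 [428.2 192.6] [ 0.628  -0.2906  0.0504] 0.0503
255 [476.8 197.5] [ 0.6168 -0.4139  0.0504] 0.0504
black
25 [236.2 140.4] [0.74   0.1955 0.1093] 0.1159 [-0.394  0.919] [0.734 0.181 0.101] [0.749 0.213 0.116]
53 [282.5 153. ] [0.7104 0.0801 0.1042] 0.1133 [-0.141  0.99 ] [0.704 0.037 0.097] [0.718 0.124 0.113]
30 [513.7 168.6] [ 0.6813 -0.4944  0.0947] 0.1162 [-0.993 -0.114] [ 0.672 -0.498  0.085] [ 0.693 -0.488  0.116]
22 [293. 197.] [0.5964 0.0509 0.1146] 0.122 [-0.52   0.854] [0.588 0.034 0.107] [0.613 0.072 0.122]
298 [294.1 250.1] [0.4689 0.0454 0.1142] 0.1215 [-0.135  0.991] [0.455 0.003 0.1  ] [0.484 0.088 0.122]
0.09 1257 [633.4  68.3] [297.7 167.8] 21.79159164428711 0.096
0.1 2177 [619.9  63.3] [328.6 165.7] 22.048585891723633 0.1095
0.125 342 [623.8  67.7] [70.5 70. ] 43.51247787475586 0.1298
rack 2013 [ 580.3 -359.6] [273.9 197.7] 89.9178237915039 [0.0225 0.0256 0.0283]
scene orange
139 [353.6 203.5] [0.6229 0.0663 0.1269] 0.127
284 [221.8 247.7] [ 0.6376 -0.292   0.045 ] 0.0479
297 [173.5 251.3] [ 0.6268 -0.4142  0.0449] 0.048
black
158 [331.2 181.9] [0.4778 0.039  0.11  ] 0.1178 [-0.135  0.991] [ 0.464 -0.     0.098] [0.489 0.084 0.118]
0.09 599 [625.3  61.2] [302.8 154.8] 16.833099365234375 0.095
0.1 1360 [626.8  60.2] [324.4 165.3] 22.832626342773438 0.1089
0.125 191 [628.2  64.4] [71.5 70.2] 27.816959381103516 0.1285
rack 1259 [ 580.9 -360.4] [263.6 200.5] 89.18917846679688 [0.021  0.0241 0.0264]
```

View pics/c1.png

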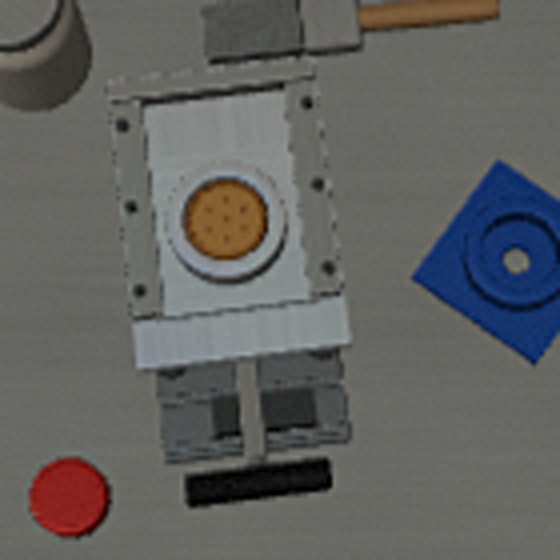

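The crop confirms the target: a grey mould with a tan shortbread at crop (227,220), between the rails. The grip is at crop (258,482), the table front edge runs (136,369)-(350,345), and the stop bar front is near (143,105)-(287,93).

Run:
```python
from h import *
T=load("pics/top0.npz");S_=load("pics/scene0.npz")
for z in(T,S_):print('cam',(-z['R'].T@z['t']).round(3))
for n,z,c in(("top",T,(294.1,250.1)),("scene",S_,(331.2,181.9))):
    print(n,'handle',[ray(z,*c,h).round(4)[:2] for h in(.104,.110,.115)])
def tri(a,b):
    A=[];B=[]
    for z,(u,v) in((T,a),(S_,b)):
        o=-z['R'].T@z['t'];d=world(z,np.float64(u),np.float64(v),np.float64(1))-o;d/=np.linalg.norm(d);M=np.eye(3)-np.outer(d,d);A.append(M);B.append(M@o)
    return np.linalg.solve(sum(A),sum(B)).round(4)
print('tri handle',tri((294.1,250.1),(331.2,181.9)),'biscuit',tri((286,184.7),(353.6,203.5)))
g=lambda u,v,h:ray(T,230+(u-1.5)/4,130+(v-1.5)/4,h).round(4)[:2]
print('front edge',g(136,369,.096),g(350,345,.096));print('rail ends',g(135,318,.1105),g(343,292,.1105))
print('stop front',g(143,105,.112),g(287,93,.112)); print('stop back top',g(108,85,.114),g(314,62,.114))
for n,z in(("top",T),("scene",S_)):
    P=cloud(z);m=(P[...,2]>.015)&(P[...,2]<.032)&(P[...,0]>.45)&(P[...,0]<.7)&(P[...,1]>-.5)&(P[...,1]<-.23)
    b,l=blobs(cv2.morphologyEx(m.astype(np.uint8),cv2.MORPH_CLOSE,np.ones((5,5))),400)
    for i,a,c in b:
        yy,xx=np.nonzero((l==i)&m);q=np.array([ray(z,u,v,.024)[:2] for u,v in zip(xx,yy)])
        r=cv2.minAreaRect((q*1000).astype(np.float32));print(n,'rack',a,c,np.round(r[0],1),np.round(r[1],1),round(r[2],2))
cv2.imwrite("pics/c2.png",cv2.resize(T['p'][165:265,385:515,::-1],None,fx=4,fy=4,interpolation=cv2.INTER_CUBIC))
```

```text
cam [ 3.420e-01 -1.000e-03  1.189e+00]
cam [ 1.492 -0.216  0.761]
top handle [array([0.4701, 0.0458]), array([0.4694, 0.0456]), array([0.4688, 0.0453])]
scene handle [array([0.4686, 0.0413]), array([0.4779, 0.039 ]), array([0.4857, 0.037 ])]
tri handle [0.4695 0.0435 0.1045] biscuit [0.6232 0.067  0.1271]
front edge [0.5382 0.1212] [ 0.5547 -0.0076]
rail ends [0.5666 0.1214] [ 0.5843 -0.003 ]
stop front [0.6998 0.1213] [0.7088 0.0331]
stop back top [0.7117 0.143 ] [0.7284 0.0168]
top rack 3463 [454.1 217.4] [ 574.8 -350. ] [238. 186.] 89.84
scene rack 2645 [194.1 243.6] [ 579.2 -351. ] [241.4 192.1] 89.96
```

View pics/c2.png

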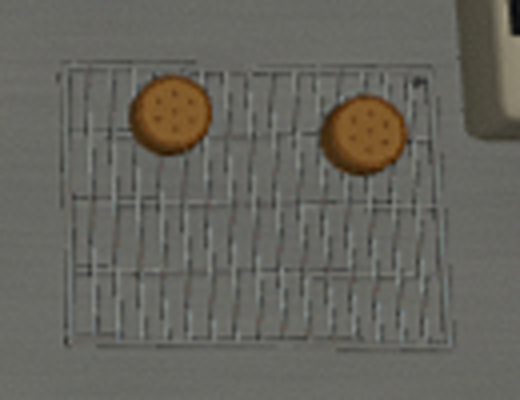

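Rack outline in the crop: (65,68), (430,67), (450,347), (68,343). The front half is empty.

Estimates from these views:
- Rod at about (0.659, 0.071), stand yaw 0.133.
- Mould 36 mm short of home, inside the stated 30–55 mm.
- Grip about 190 mm in front of the rod, as stated.

I'm now moving to the push start with the fingers shut.

Call:
{"method": "carry_out", "body": {
  "motion": [
    [[0,0,0.28],[1.0,-0.74,0],1],
    [[0,0,0.28],[1.0,-0.74,0],1],
    [[0,0,0.28],[1.0,-0.74,0],1],
    [[0,0,0.28],[1.0,-0.74,0],1],
    [[0,0,0.28],[1.0,-0.74,0],1],
    [[0,0,0.28],[1.0,-0.74,0],1],
    [[0,0,0.28],[1.0,-0.74,0],1],
    [[0,0,0.28],[1.0,-0.74,0],1]
  ]
}}

```text
t: 0.77
tcp_pos: [0.3912, -0.2459, 0.2138]
tcp_rot: [[0.99, 0.14, 0.0], [0.14, -0.99, 0.002], [0.0, -0.002, -1.0]]
ft_force: [-0.5, -0.7, -1.3]
opening: 0.0407
grip_force: 0.0
```

```bash
cat >> h.py <<'E'
def delta(goal,s):
    R=np.array(s['tcp_rot']);d=R.T@(np.array(goal)-s['tcp_pos']);yaw=np.arctan2(R[1,0],R[0,0])
    print('t',round(s['t'],2),'tcp',np.round(s['tcp_pos'],4),'yaw',round(yaw,3),'F',np.round(s['ft_force'],1),'shift units',(d/.25).round(3))
E
python3 - <<'E'
from h import *
from bench import manip
T=load("pics/top0.npz")
print([ray(T,385+(u-1.5)/4,165+(v-1.5)/4,.025).round(4)[:2] for u,v in((65,68),(430,67),(450,347),(68,343))])
delta((.5588,.0584,.214),manip.state())
E
```

```text
[array([ 0.663 , -0.2266]), array([ 0.6671, -0.4662]), array([ 0.4831, -0.4658]), array([ 0.4824, -0.2235])]
t 0.77 tcp [ 0.3912 -0.2459  0.2138] yaw 0.141 F [-0.5 -0.7 -1.3] shift units [ 8.350e-01 -1.111e+00  1.000e-03]
```

Call:
{"method": "carry_out", "body": {
  "motion": [
    [[0,0,0],[0.83,-1.0,0],1],
    [[0,0,0],[0.83,-1.0,0],1],
    [[0,0,0],[0.83,-1.0,0],1],
    [[0,0,0],[0.83,-1.0,0],1],
    [[0,0,0],[0.83,-1.0,0],1],
    [[0,0,0],[0.83,-1.0,0],1],
    [[0,0,0],[0.83,-1.0,0],1],
    [[0,0,0],[0.83,-1.0,0],1]
  ]
}}

```text
t: 1.43
tcp_pos: [0.5622, 0.0296, 0.2135]
tcp_rot: [[0.99, 0.14, -0.0], [0.14, -0.99, 0.0], [-0.0, -0.0, -1.0]]
ft_force: [0.2, -0.6, 0.5]
opening: 0.0005
grip_force: 0.0
```

Run:
```python
from h import *
from bench import manip
delta((.5588,.0584,.115),manip.state())
```

```text
t 1.43 tcp [0.5622 0.0296 0.2135] yaw 0.14 F [ 0.2 -0.6  0.5] shift units [ 0.003 -0.116  0.394]
```

Call:
{"method": "carry_out", "body": {
  "motion": [
    [[0,0,0],[0,-0.115,0.1],1],
    [[0,0,0],[0,-0.115,0.2],1],
    [[0,0,0],[0,-0.115,0.3],1],
    [[0,0,0],[0,-0.115,0.35],1],
    [[0,0,0],[0,-0.115,0.394],1],
    [[0,0,0],[0,-0.115,0.394],1],
    [[0,0,0],[0,-0.115,0.394],1]
  ]
}}

```text
t: 2.02
tcp_pos: [0.5568, 0.0551, 0.1148]
tcp_rot: [[0.99, 0.138, -0.002], [0.138, -0.99, -0.0], [-0.002, -0.0, -1.0]]
ft_force: [0.7, 0.3, -0.2]
opening: 0.0003
grip_force: 0.0
```

Run:
```python
from h import *
from bench import manip
delta((.6232,.067,.115),manip.state())
for n in("scene",):
    p,d=manip.snapshot(n);cv2.imwrite("pics/s1.png",cv2.resize(p[140:270,260:430,::-1],None,fx=4,fy=4,interpolation=cv2.INTER_CUBIC))
```

```text
t 2.02 tcp [0.5568 0.0551 0.1148] yaw 0.139 F [ 0.7  0.3 -0.2] shift units [ 0.27  -0.01  -0.001]
```

View pics/s1.png

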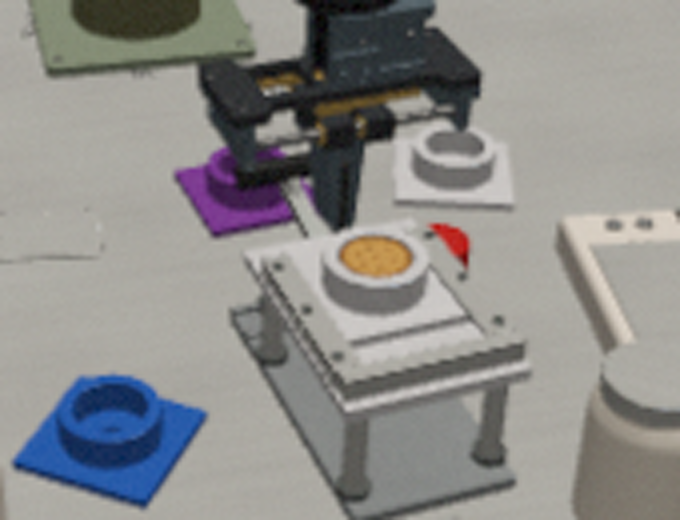

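The picture shows the shut fingers at crop (340,200), just in front of the cup at (375,270) and clear of it. I'm now pushing along stand +x.

Call:
{"method": "carry_out", "body": {
  "motion": [
    [[0,0,0],[0.02,0,0],1],
    [[0,0,0],[0.035,0,0],1],
    [[0,0,0],[0.05,0,0],1],
    [[0,0,0],[0.065,0,0],1],
    [[0,0,0],[0.08,0,0],1],
    [[0,0,0],[0.095,0,0],1],
    [[0,0,0],[0.11,0,0],1],
    [[0,0,0],[0.125,0,0],1]
  ]
}}

```text
t: 2.73
tcp_pos: [0.5863, 0.0592, 0.1156]
tcp_rot: [[0.99, 0.138, -0.005], [0.138, -0.99, -0.001], [-0.005, -0.0, -1.0]]
ft_force: [-6.5, -0.8, 4.8]
opening: 0.0001
grip_force: 3.1
```

Call:
{"method": "carry_out", "body": {
  "motion": [
    [[0,0,0],[0.008,0,0],1],
    [[0,0,0],[0.016,0,0],1],
    [[0,0,0],[0.024,0,0],1],
    [[0,0,0],[0.032,0,0],1],
    [[0,0,0],[0.04,0,0],1],
    [[0,0,0],[0.048,0,0],1]
  ]
}}

```text
t: 3.23
tcp_pos: [0.5982, 0.0609, 0.1156]
tcp_rot: [[0.99, 0.138, -0.005], [0.138, -0.99, -0.001], [-0.005, -0.0, -1.0]]
ft_force: [-6.3, -0.9, 4.7]
opening: 0.0001
grip_force: 3.0
```

Call:
{"method": "carry_out", "body": {
  "motion": [
    [[0,0,0],[0.005,0,0],1],
    [[0,0,0],[0.01,0,0],1],
    [[0,0,0],[0.015,0,0],1],
    [[0,0,0],[0.02,0,0],1]
  ]
}}

```text
t: 3.57
tcp_pos: [0.6031, 0.0616, 0.1156]
tcp_rot: [[0.99, 0.138, -0.005], [0.138, -0.99, -0.001], [-0.005, -0.0, -1.0]]
ft_force: [-5.4, -1.4, 4.1]
opening: 0.0001
grip_force: 3.0
```

Call:
{"method": "carry_out", "body": {
  "motion": [
    [[0,0,0],[0.004,0,0],1],
    [[0,0,0],[0.008,0,0],1],
    [[0,0,0],[0.012,0,0],1]
  ]
}}

```text
t: 3.82
tcp_pos: [0.6061, 0.062, 0.1156]
tcp_rot: [[0.99, 0.138, -0.005], [0.138, -0.99, -0.001], [-0.005, 0.0, -1.0]]
ft_force: [-5.6, -0.4, 4.7]
opening: 0.0004
grip_force: 3.0
```

Call:
{"method": "carry_out", "body": {
  "motion": [
    [[0,0,0],[0.004,0,0],1],
    [[0,0,0],[0.008,0,0],1],
    [[0,0,0],[0.012,0,0],1]
  ]
}}

```text
t: 4.07
tcp_pos: [0.609, 0.0624, 0.1156]
tcp_rot: [[0.99, 0.138, -0.005], [0.138, -0.99, -0.001], [-0.005, -0.0, -1.0]]
ft_force: [-6.3, -0.6, 3.7]
opening: 0.0005
grip_force: 4.4
```

Run:
```python
from h import *
from bench import manip
z={}
for n in("top","scene"):
    p,d=manip.snapshot(n);z=dict(p=p,d=d,**manip.camera_info(n));P=cloud(z);hsv=cv2.cvtColor(p,cv2.COLOR_RGB2HSV);H,S,V=[hsv[...,i].astype(int) for i in range(3)]
    m=(P[...,0]>.55)&(P[...,0]<.75)&(abs(P[...,1]-.07)<.06)&(H>8)&(H<25)&(S>90)&(V>90)&(P[...,2]>.11)
    b,l=blobs(m)
    for i,a,c in b:print(n,a,c,P[l==i].mean(0).round(4))
```

```text
scene 22 [355.  175.5] [0.6342 0.0614 0.2221]
scene 155 [359.3 211.2] [0.6598 0.0715 0.1269]
```

Call:
{"method": "carry_out", "body": {
  "motion": [
    [[0,0,0],[0.004,0,0],1],
    [[0,0,0],[0.008,0,0],1]
  ]
}}

```text
t: 4.33
tcp_pos: [0.609, 0.0624, 0.1156]
tcp_rot: [[0.99, 0.138, -0.009], [0.138, -0.99, -0.001], [-0.01, -0.0, -1.0]]
ft_force: [-12.7, -1.4, 10.1]
opening: 0.0004
grip_force: 6.2
```

Call:
{"method": "carry_out", "body": {
  "motion": [
    [[0,0,0],[0.004,0,0],1],
    [[0,0,0],[0.008,0,0],1]
  ]
}}

```text
t: 4.5
tcp_pos: [0.609, 0.0624, 0.1157]
tcp_rot: [[0.99, 0.138, -0.014], [0.138, -0.99, -0.002], [-0.014, 0.0, -1.0]]
ft_force: [-16.2, -2.5, 12.4]
opening: 0.0006
grip_force: 8.5
```

The TCP stopped dead at x=0.609 while the force rose to 16 N, so the mould is home. Next I back off, rise and go over the grip.

Call:
{"method": "carry_out", "body": {
  "motion": [
    [[0,0,0],[-0.03,0,0],1],
    [[0,0,0],[-0.08,0,0],1],
    [[0,0,0],[-0.12,0,-0.1],1],
    [[0,0,0],[-0.2,0,-0.18],1],
    [[0,0,0],[-0.35,-0.01,-0.18],1],
    [[0,0,0],[-0.5,-0.01,-0.18],1],
    [[0,0,0],[-0.6,-0.01,-0.16],1],
    [[0,0,0],[-0.6,-0.01,-0.14],1]
  ]
}}

```text
t: 5.17
tcp_pos: [0.4612, 0.0445, 0.1506]
tcp_rot: [[0.99, 0.138, -0.003], [0.138, -0.99, -0.0], [-0.003, -0.0, -1.0]]
ft_force: [-1.3, 0.2, -0.1]
opening: 0.0003
grip_force: 0.0
```

Run:
```python
from h import *
from bench import manip
delta((.4645,.0448,.118),manip.state())
```

```text
t 5.17 tcp [0.4612 0.0445 0.1506] yaw 0.138 F [-1.3  0.2 -0.1] shift units [0.013 0.    0.131]
```

Call:
{"method": "carry_out", "body": {
  "motion": [
    [[0,0,0],[0.013,0,0.04],1],
    [[0,0,0],[0.013,0,0.08],1],
    [[0,0,0],[0.013,0,0.1],1],
    [[0,0,0],[0.013,0,0.11],1],
    [[0,0,0],[0.013,0,0.12],1],
    [[0,0,0],[0.013,0,0.13],1],
    [[0,0,0],[0.013,0,0.14],1],
    [[0,0,0],[0.013,0,0.15],1]
  ]
}}

```text
t: 5.83
tcp_pos: [0.4689, 0.0453, 0.1133]
tcp_rot: [[0.99, 0.138, -0.001], [0.138, -0.99, -0.0], [-0.001, 0.0, -1.0]]
ft_force: [-4.6, -0.9, 7.8]
opening: 0.0004
grip_force: 4.1
```

Call:
{"method": "carry_out", "body": {
  "motion": [
    [[0,0,0],[0,0,0.008],1],
    [[0,0,0],[0,0,0.016],1],
    [[0,0,0],[0,0,0.024],1],
    [[0,0,0],[0,0,0.032],1]
  ]
}}

```text
t: 6.17
tcp_pos: [0.4675, 0.0451, 0.1053]
tcp_rot: [[0.99, 0.138, -0.004], [0.138, -0.99, -0.001], [-0.004, 0.0, -1.0]]
ft_force: [-5.2, -1.2, 7.5]
opening: 0.0001
grip_force: 3.5
```

Call:
{"method": "carry_out", "body": {
  "motion": [
    [[0,0,0],[-0.002,0,0.01],1],
    [[0,0,0],[-0.004,0,0.02],1],
    [[0,0,0],[-0.006,0,0.03],1],
    [[0,0,0],[-0.008,0,0.04],1],
    [[0,0,0],[-0.01,0,0.05],1],
    [[0,0,0],[-0.012,0,0.06],1],
    [[0,0,0],[-0.013,0,0.07],1],
    [[0,0,0],[-0.014,0,0.08],1]
  ]
}}

```text
t: 6.83
tcp_pos: [0.4633, 0.0445, 0.0861]
tcp_rot: [[0.99, 0.138, -0.005], [0.138, -0.99, -0.001], [-0.005, 0.0, -1.0]]
ft_force: [-10.4, -1.1, 19.5]
opening: 0.0006
grip_force: 9.8
```

Call:
{"method": "carry_out", "body": {
  "motion": [
    [[0,0,0],[-0.001,0,0.009],1],
    [[0,0,0],[-0.002,0,0.018],1],
    [[0,0,0],[-0.003,0,0.027],1],
    [[0,0,0],[-0.003,0,0.036],1],
    [[0,0,0],[-0.003,0,0.045],1],
    [[0,0,0],[-0.003,0,0.054],1]
  ]
}}

```text
t: 7.33
tcp_pos: [0.4614, 0.0443, 0.0727]
tcp_rot: [[0.99, 0.138, -0.007], [0.138, -0.99, -0.001], [-0.007, 0.0, -1.0]]
ft_force: [-10.9, -1.9, 19.1]
opening: 0.0004
grip_force: 9.8
```

Call:
{"method": "carry_out", "body": {
  "motion": [
    [[0,0,0],[-0.004,0,0.007],1],
    [[0,0,0],[-0.008,0,0.014],1],
    [[0,0,0],[-0.01,0,0.021],1],
    [[0,0,0],[-0.01,0,0.028],1],
    [[0,0,0],[-0.01,0,0.035],1],
    [[0,0,0],[-0.01,0,0.042],1]
  ]
}}

```text
t: 7.83
tcp_pos: [0.4608, 0.0442, 0.0621]
tcp_rot: [[0.99, 0.138, -0.003], [0.138, -0.99, -0.001], [-0.003, 0.0, -1.0]]
ft_force: [-7.2, -2.1, 11.7]
opening: 0.0004
grip_force: 6.2
```

Call:
{"method": "carry_out", "body": {
  "motion": [
    [[0,0,0],[0,0,0.006],1],
    [[0,0,0],[0,0,0.012],1],
    [[0,0,0],[0,0,0.018],1]
  ]
}}

```text
t: 8.08
tcp_pos: [0.4614, 0.0443, 0.0568]
tcp_rot: [[0.99, 0.138, -0.002], [0.138, -0.99, -0.0], [-0.002, 0.0, -1.0]]
ft_force: [-3.9, -0.7, 5.0]
opening: 0.0008
grip_force: 2.2
```

Call:
{"method": "carry_out", "body": {
  "motion": [
    [[0,0,0],[0,0,0.006],1],
    [[0,0,0],[0,0,0.012],1]
  ]
}}

```text
t: 8.25
tcp_pos: [0.4619, 0.0444, 0.0537]
tcp_rot: [[0.99, 0.138, -0.002], [0.138, -0.99, -0.0], [-0.002, 0.0, -1.0]]
ft_force: [-5.3, -0.6, 13.8]
opening: 0.0002
grip_force: 6.6
```

Call:
{"method": "carry_out", "body": {
  "motion": [
    [[0,0,0],[0,0,0.004],1],
    [[0,0,0],[0,0,0.004],1]
  ]
}}

```text
t: 8.42
tcp_pos: [0.4619, 0.0444, 0.0531]
tcp_rot: [[0.99, 0.138, -0.001], [0.138, -0.99, -0.0], [-0.002, 0.0, -1.0]]
ft_force: [-4.6, -0.7, 11.3]
opening: 0.0004
grip_force: 5.6
```

Call:
{"method": "carry_out", "body": {
  "motion": [
    [[0,0,0],[0,0,0.003],1],
    [[0,0,0],[0,0,0.003],1],
    [[0,0,0],[0,0,0.003],1]
  ]
}}

```text
t: 8.67
tcp_pos: [0.4619, 0.0444, 0.0528]
tcp_rot: [[0.99, 0.138, -0.001], [0.138, -0.99, -0.0], [-0.001, 0.0, -1.0]]
ft_force: [-6.5, -0.9, 14.7]
opening: 0.0001
grip_force: 7.4
```

Call:
{"method": "carry_out", "body": {
  "motion": [
    [[0,0,0],[0,0,0.003],1],
    [[0,0,0],[0,0,0.005],1],
    [[0,0,0],[0,0,0.005],1],
    [[0,0,0],[0,0,0.005],1]
  ]
}}

```text
t: 9.0
tcp_pos: [0.4619, 0.0444, 0.0522]
tcp_rot: [[0.99, 0.138, -0.001], [0.138, -0.99, -0.0], [-0.001, 0.0, -1.0]]
ft_force: [-8.3, -1.1, 21.5]
opening: 0.0005
grip_force: 10.5
```

Call:
{"method": "carry_out", "body": {
  "motion": [
    [[0,0,0],[0,0,0.003],1],
    [[0,0,0],[0,0,0.003],1],
    [[0,0,0],[0,0,0.003],1],
    [[0,0,0],[0,0,0.003],1]
  ]
}}

```text
t: 9.33
tcp_pos: [0.462, 0.0444, 0.0519]
tcp_rot: [[0.99, 0.138, -0.001], [0.138, -0.99, -0.0], [-0.001, 0.0, -1.0]]
ft_force: [-9.2, -1.8, 24.1]
opening: 0.0004
grip_force: 12.4
```

Static force is 24 N with no more travel and the grip at 42 mm, so the lever is firmly on its block. Next: lift away, open and look.

Call:
{"method": "carry_out", "body": {
  "motion": [
    [[0,0,0],[0,0,-0.02],1],
    [[0,0,0],[0,0,-0.1],1],
    [[0,0,0],[0,0,-0.25],1],
    [[0,0,0],[0,0,-0.4],-1],
    [[0,0,0],[0,0,-0.55],-1],
    [[0,0,0],[0,0,-0.66],-1],
    [[0,0,0],[0,0,-0.66],-1],
    [[0,0,0],[0,0,-0.66],-1]
  ]
}}

```text
t: 10.0
tcp_pos: [0.4641, 0.0446, 0.2161]
tcp_rot: [[0.99, 0.138, 0.005], [0.138, -0.99, 0.0], [0.005, 0.0, -1.0]]
ft_force: [-0.1, 0.5, -0.6]
opening: 0.0306
grip_force: 0.0
```

Run:
```python
from h import *
from bench import manip
for n in("top","scene"):
    p,d=manip.snapshot(n);z=dict(p=p,d=d,**manip.camera_info(n));P=cloud(z);hsv=cv2.cvtColor(p,cv2.COLOR_RGB2HSV);H,S,V=[hsv[...,i].astype(int) for i in range(3)]
    if n=="scene":cv2.imwrite("pics/s2.png",cv2.resize(p[140:270,260:430,::-1],None,fx=4,fy=4,interpolation=cv2.INTER_CUBIC))
    m=(P[...,0]>.6)&(P[...,0]<.72)&(abs(P[...,1]-.07)<.06)&(H>8)&(H<25)&(S>90)&(V>90)&(P[...,2]>.11)
    b,l=blobs(m)
    for i,a,c in b:
        q=P[l==i];t=q[q[:,2]>np.percentile(q[:,2],60)-.002];print(n,a,c,q.mean(0).round(4),'top',t.mean(0).round(4),((t.min(0)+t.max(0))/2).round(4))
    m=(P[...,0]>.6)&(P[...,0]<.72)&(abs(P[...,1]-.07)<.06)&(S<60)&(P[...,2]>.125)&(P[...,2]<.136);q=P[m]
    if len(q)>20:r=cv2.minEnclosingCircle((q[:,:2]*1000).astype(np.float32));print('rim',len(q),np.round(r[0],1),round(r[1],1))
delta((.660,.0717,.2),manip.state())
```

```text
top 299 [283.7 167.8] [0.6595 0.073  0.1465] top [0.6594 0.0722 0.1472] [0.6588 0.0734 0.1482]
rim 294 [660.5  72.6] 36.2
scene 237 [359.5 208.3] [0.6687 0.0684 0.1428] top [0.6635 0.0694 0.1454] [0.6621 0.0699 0.1461]
rim 156 [663.6  69. ] 35.6
t 10.1 tcp [0.4621 0.0444 0.2135] yaw 0.138 F [ 0.8 -0.2 -0.1] shift units [0.799 0.001 0.053]
```

View pics/s2.png

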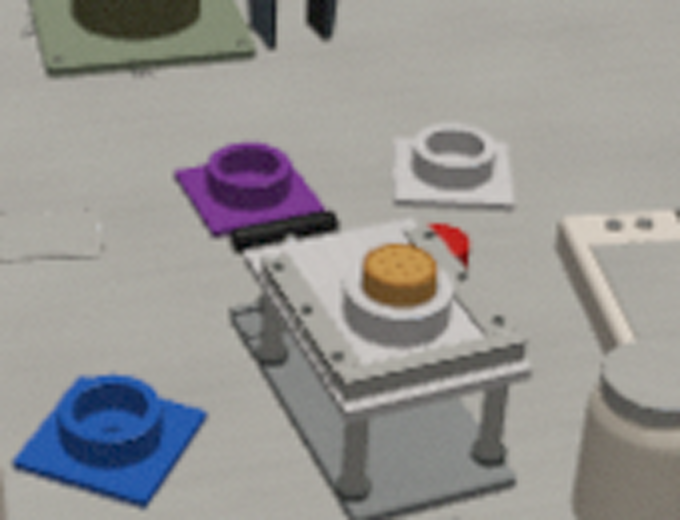

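The shortbread at crop (400,275) stands up out of the cup, with its top at about 0.1475 (17 mm over the rim). The lever is down and the mould is home, its axis at about (0.660, 0.072). Now going over it with the fingers open.

Call:
{"method": "carry_out", "body": {
  "motion": [
    [[0,0,0],[0.16,0,0],-1],
    [[0,0,0],[0.32,0,0],-1],
    [[0,0,0],[0.48,0,0],-1],
    [[0,0,0],[0.64,0,0],-1],
    [[0,0,0],[0.74,0,0.02],-1],
    [[0,0,0],[0.8,0,0.06],-1],
    [[0,0,0],[0.8,0,0.12],-1],
    [[0,0,0],[0.8,0,0.12],-1]
  ]
}}

```text
t: 10.77
tcp_pos: [0.6589, 0.072, 0.1783]
tcp_rot: [[0.99, 0.138, -0.011], [0.138, -0.99, -0.001], [-0.011, -0.0, -1.0]]
ft_force: [-1.0, -0.4, -0.6]
opening: 0.0903
grip_force: 0.0
```

Run:
```python
from h import *
from bench import manip
s=manip.state();delta((.660,.0717,.133),s);print(s['opening'])
```

```text
t 10.77 tcp [0.6589 0.072  0.1783] yaw 0.139 F [-1.  -0.4 -0.6] shift units [0.006 0.002 0.181]
0.09033173851452939
```

Call:
{"method": "carry_out", "body": {
  "motion": [
    [[0,0,0],[0.003,0,0.05],-1],
    [[0,0,0],[0.003,0,0.1],-1],
    [[0,0,0],[0.003,0,0.15],-1],
    [[0,0,0],[0.003,0,0.17],-1],
    [[0,0,0],[0.003,0,0.17],-1],
    [[0,0,0],[0.003,0,0.17],-1]
  ]
}}

```text
t: 11.27
tcp_pos: [0.6611, 0.0721, 0.1421]
tcp_rot: [[0.99, 0.138, -0.001], [0.138, -0.99, -0.0], [-0.001, 0.0, -1.0]]
ft_force: [-0.1, 0.5, 0.6]
opening: 0.0909
grip_force: 0.0
```

Run:
```python
from h import *
from bench import manip
p,d=manip.snapshot("scene");cv2.imwrite("pics/s3.png",cv2.resize(p[140:270,260:430,::-1],None,fx=4,fy=4,interpolation=cv2.INTER_CUBIC))
s=manip.state();delta((.660,.0717,.133),s)
```

```text
t 11.32 tcp [0.6616 0.0722 0.1427] yaw 0.139 F [1.2 0.1 0.7] shift units [-0.007  0.001  0.039]
```

View pics/s3.png

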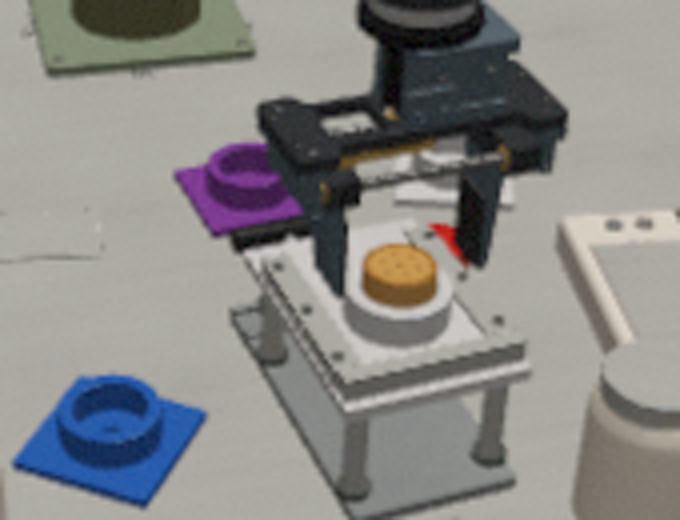

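The fingers straddle the shortbread evenly, at crop (330,260) and (475,240). Lowering 9.5 mm and closing.

Call:
{"method": "carry_out", "body": {
  "motion": [
    [[0,0,0],[-0.004,0,0.02],-1],
    [[0,0,0],[-0.004,0,0.037],-1],
    [[0,0,0],[-0.004,0,0.037],0],
    [[0,0,0],[-0.004,0,0.037],0.15],
    [[0,0,0],[-0.004,0,0.037],0.3],
    [[0,0,0],[-0.004,0,0.037],1],
    [[0,0,0],[-0.004,0,0.037],1],
    [[0,0,0],[-0.004,0,0.037],1]
  ]
}}

```text
t: 11.98
tcp_pos: [0.6605, 0.0721, 0.1331]
tcp_rot: [[0.99, 0.138, 0.0], [0.138, -0.99, -0.0], [0.0, 0.0, -1.0]]
ft_force: [-0.2, 0.1, 0.7]
opening: 0.054
grip_force: 0.0
```

Call:
{"method": "carry_out", "body": {
  "motion": [
    [[0,0,0],[0,0,0],1],
    [[0,0,0],[0,0,0],1],
    [[0,0,0],[0,0,0],1],
    [[0,0,0],[0,0,0],1]
  ]
}}

```text
t: 12.32
tcp_pos: [0.6605, 0.072, 0.1331]
tcp_rot: [[0.99, 0.138, 0.0], [0.138, -0.99, -0.0], [0.0, 0.0, -1.0]]
ft_force: [0.6, -1.0, 0.7]
opening: 0.049
grip_force: 30.0
```

Call:
{"method": "carry_out", "body": {
  "motion": [
    [[0,0,0],[0,0,-0.01],1],
    [[0,0,0],[0,0,-0.025],1],
    [[0,0,0],[0,0,-0.05],1],
    [[0,0,0],[0,0,-0.09],1],
    [[0,0,0],[0,0,-0.14],1],
    [[0,0,0],[0,0,-0.19],1],
    [[0,0,0],[0,0,-0.24],1],
    [[0,0,0],[0,0,-0.28],1]
  ]
}}

```text
t: 12.98
tcp_pos: [0.6609, 0.0721, 0.2052]
tcp_rot: [[0.99, 0.138, 0.002], [0.138, -0.99, 0.0], [0.002, 0.0, -1.0]]
ft_force: [0.3, -0.3, -0.8]
opening: 0.0489
grip_force: 30.0
```

Run:
```python
from h import *
from bench import manip
for n in("scene","top"):
    p,d=manip.snapshot(n);z=dict(p=p,d=d,**manip.camera_info(n));P=cloud(z);hsv=cv2.cvtColor(p,cv2.COLOR_RGB2HSV);H,S,V=[hsv[...,i].astype(int) for i in range(3)]
    m=(P[...,0]>.6)&(P[...,0]<.72)&(abs(P[...,1]-.07)<.06)&(H>8)&(H<25)&(S>90)&(V>90)&(P[...,2]>.11)
    b,l=blobs(m)
    for i,a,c in b:print(n,a,c,P[l==i].mean(0).round(4),np.percentile(P[l==i][:,2],[2,50,98]).round(4))
delta((.534,-.345,.2),manip.state())
```

```text
scene 45 [360.5 154.3] [0.6877 0.0543 0.3114] [0.3081 0.3116 0.3143]
scene 254 [362.6 186.1] [0.6722 0.0709 0.2128] [0.1976 0.2163 0.219 ]
top 20 [284.5 154.5] [0.6659 0.0665 0.2254] [0.2162 0.2217 0.2793]
t 13.08 tcp [0.6617 0.0722 0.2059] yaw 0.139 F [ 0.2  0.2 -1.2] shift units [-0.737  1.582  0.02 ]
```

Call:
{"method": "carry_out", "body": {
  "motion": [
    [[0,0,0],[-0.08,0.03,0],1],
    [[0,0,0],[-0.18,0.12,0],1],
    [[0,0,0.02],[-0.28,0.24,0],1],
    [[0,0,0.04],[-0.37,0.36,0],1],
    [[0,0,0.06],[-0.45,0.48,0],1],
    [[0,0,0.08],[-0.52,0.6,0],1],
    [[0,0,0.1],[-0.58,0.72,0],1],
    [[0,0,0.133],[-0.63,0.84,0],1]
  ]
}}

```text
t: 13.75
tcp_pos: [0.5319, -0.1589, 0.2027]
tcp_rot: [[1.0, -0.002, -0.001], [-0.002, -1.0, 0.0], [-0.001, -0.0, -1.0]]
ft_force: [0.7, -0.5, -0.5]
opening: 0.0492
grip_force: 30.0
```

Run:
```python
from h import *
from bench import manip
delta((.534,-.345,.0357),manip.state())
```

```text
t 13.75 tcp [ 0.5319 -0.1589  0.2027] yaw -0.002 F [ 0.7 -0.5 -0.5] shift units [0.011 0.744 0.668]
```

Call:
{"method": "carry_out", "body": {
  "motion": [
    [[0,0,0],[0.01,0.12,0],1],
    [[0,0,0],[0.01,0.25,0],1],
    [[0,0,0],[0.01,0.38,0],1],
    [[0,0,0],[0.01,0.5,0.05],1],
    [[0,0,0],[0.01,0.62,0.12],1],
    [[0,0,0],[0.01,0.7,0.2],1],
    [[0,0,0],[0.01,0.744,0.28],1],
    [[0,0,0],[0.01,0.744,0.34],1]
  ]
}}

```text
t: 14.42
tcp_pos: [0.5347, -0.346, 0.1155]
tcp_rot: [[1.0, -0.003, -0.002], [-0.003, -1.0, 0.0], [-0.002, -0.0, -1.0]]
ft_force: [-0.5, 0.0, -1.1]
opening: 0.0488
grip_force: 30.0
```

Call:
{"method": "carry_out", "body": {
  "motion": [
    [[0,0,0],[0,0,0.06],1],
    [[0,0,0],[0,0,0.12],1],
    [[0,0,0],[0,0,0.17],1],
    [[0,0,0],[0,0,0.21],1],
    [[0,0,0],[0,0,0.24],1],
    [[0,0,0],[0,0,0.26],1],
    [[0,0,0],[0,0,0.26],1],
    [[0,0,0],[0,0,0.26],1]
  ]
}}

```text
t: 15.08
tcp_pos: [0.536, -0.3438, 0.0532]
tcp_rot: [[1.0, -0.001, 0.0], [-0.001, -1.0, -0.0], [0.0, 0.0, -1.0]]
ft_force: [1.0, -0.8, -0.2]
opening: 0.0488
grip_force: 30.0
```

Run:
```python
from h import *
from bench import manip
p,d=manip.snapshot("scene");cv2.imwrite("pics/s4.png",cv2.resize(p[170:300,110:290,::-1],None,fx=4,fy=4,interpolation=cv2.INTER_CUBIC))
z=dict(p=p,d=d,**manip.camera_info("scene"));P=cloud(z);hsv=cv2.cvtColor(p,cv2.COLOR_RGB2HSV);H,S,V=[hsv[...,i].astype(int) for i in range(3)]
b,l=blobs((P[...,0]>.48)&(P[...,0]<.7)&(P[...,1]<-.22)&(P[...,1]>-.48)&(H>8)&(H<25)&(S>90)&(V>90)&(P[...,2]<.1),30)
for i,a,c in b:print(a,c,P[l==i].mean(0).round(4),np.percentile(P[l==i][:,2],[2,50,98]).round(4))
delta((.534,-.345,.0357),manip.state())
```

```text
255 [201.1 224.2] [ 0.5459 -0.3442  0.0614] [0.0462 0.064  0.0679]
288 [221.8 247.7] [ 0.6367 -0.2919  0.0445] [0.0275 0.048  0.0516]
302 [173.5 251.3] [ 0.6256 -0.4144  0.0442] [0.0288 0.0477 0.0509]
1723 [232.  384.4] [ 0.6005 -0.3398 -0.6311] [-0.7327 -0.6276 -0.5506]
t 15.13 tcp [ 0.5363 -0.3439  0.0536] yaw -0.001 F [ 0.4 -0.3  0.2] shift units [-0.009  0.004  0.071]
```

View pics/s4.png

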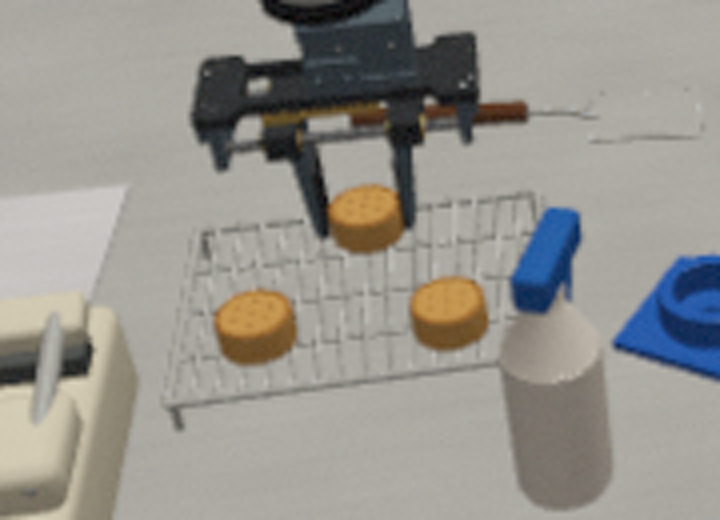

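The shortbread is held level over the empty front half at crop (365,218), 16–17 mm above the resting height of its two neighbours. Lowering gently.

Call:
{"method": "carry_out", "body": {
  "motion": [
    [[0,0,0],[-0.005,0,0.02],1],
    [[0,0,0],[-0.005,0,0.04],1],
    [[0,0,0],[-0.005,0,0.05],1],
    [[0,0,0],[-0.005,0,0.056],1],
    [[0,0,0],[-0.005,0,0.06],1],
    [[0,0,0],[-0.005,0,0.06],1],
    [[0,0,0],[-0.005,0,0.06],1]
  ]
}}

```text
t: 15.72
tcp_pos: [0.5347, -0.3437, 0.038]
tcp_rot: [[1.0, -0.001, 0.0], [-0.001, -1.0, -0.0], [0.0, 0.0, -1.0]]
ft_force: [0.6, 0.1, -0.5]
opening: 0.0493
grip_force: 30.0
```

Call:
{"method": "carry_out", "body": {
  "motion": [
    [[0,0,0],[0,0,0.004],1],
    [[0,0,0],[0,0,0.004],1]
  ]
}}

```text
t: 15.88
tcp_pos: [0.5346, -0.3437, 0.037]
tcp_rot: [[1.0, -0.001, 0.0], [-0.001, -1.0, -0.0], [0.0, 0.0, -1.0]]
ft_force: [-0.2, -0.4, -1.1]
opening: 0.0492
grip_force: 30.0
```

Call:
{"method": "carry_out", "body": {
  "motion": [
    [[0,0,0],[0,0,0.004],1],
    [[0,0,0],[0,0,0.004],1]
  ]
}}

```text
t: 16.05
tcp_pos: [0.5347, -0.3438, 0.0367]
tcp_rot: [[1.0, -0.001, 0.001], [-0.001, -1.0, -0.0], [0.001, 0.0, -1.0]]
ft_force: [-1.0, 0.5, 3.3]
opening: 0.0491
grip_force: 30.0
```

Touchdown felt (3.3 N). Releasing, then rising.

Call:
{"method": "carry_out", "body": {
  "motion": [
    [[0,0,0],[0,0,0],-0.2],
    [[0,0,0],[0,0,0],-0.5],
    [[0,0,0],[0,0,0],-1],
    [[0,0,0],[0,0,0],-1],
    [[0,0,0],[0,0,0],-1],
    [[0,0,0],[0,0,0],-1],
    [[0,0,0],[0,0,0],-1],
    [[0,0,0],[0,0,0],-1]
  ]
}}

```text
t: 16.72
tcp_pos: [0.5346, -0.3437, 0.0359]
tcp_rot: [[1.0, -0.001, 0.0], [-0.001, -1.0, -0.0], [0.0, 0.0, -1.0]]
ft_force: [-0.6, 1.2, -0.4]
opening: 0.091
grip_force: 0.0
```

Call:
{"method": "carry_out", "body": {
  "motion": [
    [[0,0,0],[0,0,-0.02],-1],
    [[0,0,0],[0,0,-0.08],-1],
    [[0,0,0],[0,0,-0.2],-1],
    [[0,0,0],[0,0,-0.35],-1],
    [[0,0,0],[0,0,-0.5],-1],
    [[0,0,0],[-0.1,0,-0.6],-1],
    [[0,0,0],[-0.3,0,-0.65],-1],
    [[0,0,0],[-0.4,0,-0.65],-1]
  ]
}}

```text
t: 17.38
tcp_pos: [0.4345, -0.3443, 0.2018]
tcp_rot: [[1.0, 0.001, 0.004], [0.001, -1.0, -0.004], [0.004, 0.004, -1.0]]
ft_force: [-2.0, -0.1, 0.2]
opening: 0.0916
grip_force: 0.0
```

Run:
```python
from h import *
from bench import manip
p,d=manip.snapshot("scene");cv2.imwrite("pics/s5.png",cv2.resize(p[140:300,120:440,::-1],None,fx=2.4,fy=2.4,interpolation=cv2.INTER_CUBIC))
z=dict(p=p,d=d,**manip.camera_info("scene"));P=cloud(z);hsv=cv2.cvtColor(p,cv2.COLOR_RGB2HSV);H,S,V=[hsv[...,i].astype(int) for i in range(3)]
b,l=blobs((P[...,0]>.48)&(P[...,0]<.7)&(P[...,1]<-.22)&(P[...,1]>-.48)&(H>8)&(H<25)&(S>90)&(V>90)&(P[...,2]<.1)&(P[...,2]>0),30)
for i,a,c in b:print(a,c,P[l==i].mean(0).round(4),np.percentile(P[l==i][:,2],[2,50,98]).round(4))
s=manip.state();delta((.534,-.345,.2),s);print(s['opening'])
```

```text
250 [202.1 228.5] [ 0.544  -0.3441  0.0446] [0.0283 0.0478 0.0519]
284 [221.8 247.7] [ 0.6375 -0.2919  0.045 ] [0.0303 0.048  0.0515]
297 [173.5 251.4] [ 0.6268 -0.4143  0.0448] [0.0278 0.0478 0.0513]
t 17.43 tcp [ 0.4272 -0.3429  0.2009] yaw -0.002 F [-7.   2.5 -1.1] shift units [0.427 0.008 0.002]
0.09087645176747752
```

View pics/s5.png

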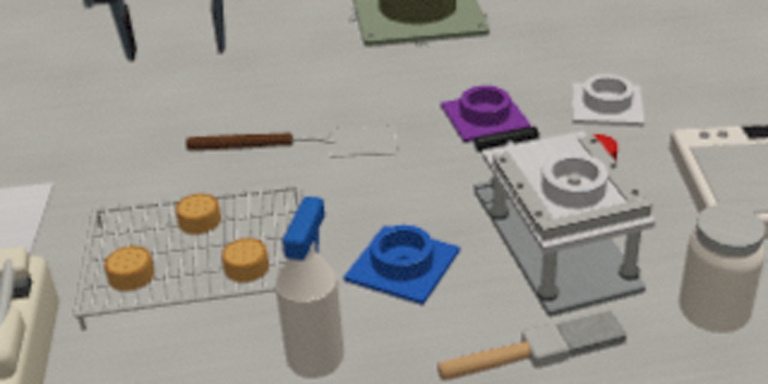

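The shortbread lies flat on the front half at view (198,213), with its top level with the other two. The mould stays home in the stand at (575,180) with the lever down, and everything else is where it was.

```bash
python3 -c "
from bench import manip
print(manip.hand_in())"
```

```text
the job is handed in; nothing more can be done
None
```

The job is handed in (the hand-in gave no verdict): the mould is home against its stop, the lever rests firmly on its block, and the shortbread lies flat on the front half of the rack; the job took about 17.4 s of the 72 s allowed.

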